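# Top off the cedar stack and scan it into stock

## Robot

A 6-joint arm with a two-finger parallel gripper is mounted at the origin on a cart in front of the work surface, level with it; the furniture and walls round the work are solid. World frame = base frame: x ahead of the robot, y to its left, z up, the work surface at z = 0. Lengths are in m, angles in rad, forces in N, time in s.
With the tool pointing down it reaches from about 0.3 to 0.825 m from the base axis. Payload 5.4 kg.
Tool frame: the origin (TCP) lies midway between the tips of the shut fingers; the grasp point (between the pads) lies 19 mm behind it; z points along the fingers, y is the line along which they close (so a half turn about z gives the same grasp; the last joint's range is limited). The gripper opens to 92 mm and grips with 3 to 60 N. Pads are 20 mm wide; open, the fingers measure 128 mm over their backs; the gripper's body (75 mm by 189 mm) begins 69 mm behind the grasp point.
Start: joints at [1.003, 0.158, 1.597, -0, 1.386, -0.21], TCP at [0.201, 0.539, 0.215] pointing down, gripper open.
Joint ranges: [-2.91, 2.91], [-0.94, 2.29], [0.18, 2.7], [-1.29, 4.43], [0.17, 2.64], [-3, 3]. Speed limits (rad/s): [2.57, 2.57, 3.14, 3.14, 3.14, 3.14].

## Interface

Orientations are given as a unit quaternion [w, x, y, z].
In Python, from workcell import status, viewer, job gives the robot as it stands.
- The arm moves only by the shell command python3 -m handwheel 'ROWS' [OPENING]. ROWS is JSON, a list of rows, each a list of 2 entries, a list of its own where there are three numbers: the shift along the tool's x, y, z in m, then the turn, a rotation vector about the tool's x, y, z in degrees. In form: [[[x, y, z], [wx, wy, wz]], ...]. A call has 1 to 20 rows; each row shifts and turns the commanded pose from where the row before left it, along the tool's axes as they then stand; what a row does not reach is not made up. A row lasts 1/12 s, in which the tool goes at most 41.7 mm and 7.16 degrees, less where a joint would pass 70% of its speed; a pose out of reach is approached as far as the arm can. A call is refused whole if a number of a shift passes 0.0417 or a number of a turn 7.16, either way. A call with a gripper value outside its range is refused whole. OPENING is the finger opening in m, from 0 to 0.0919, set as the call begins (- or left out, the last holds). The fingers move at their own pace and stop on an object; the grip force is fixed at half the most. Time passes only in rows, so rows that do not move let the fingers close. It gives the time, the measured TCP pose, the force, the opening and the grip force at its end, in the units of the state.
- status.get_obs(): the state, without advancing time (a new reading comes with each control period).
- viewer.get_image(name): name is "scene" or "top" or "wrist"; returns a dict with "frame" (480x640x3 uint8, blue, green, red), "z_map" (480x640 float32, m along the optical axis (not along the pixel's ray), 0 where there is no reading), "mtx" (3x3 intrinsics, pixels), "pose" (4x4, takes a point from camera to world coordinates). Camera axes: x right, y down, z forward; pixel columns grow to the right and rows downward; lengths in m; the calibration is good to about 2 mm. A picture is of the moment at which its call begins.
- job.sign_off(): hands the job in; it is judged then, once.
The state is a dict: "time": time; "joints": joint angles; "joint_vel": joint speeds; "joint_torque": joint torques, N m; "tcp_pos": TCP position; "tool_rot": TCP orientation; "force": force on the tool from outside, world axes, zero at the start; "wrist_torque": the same for the moment, N m; "width": finger opening in m; "finger_force": force on a finger pad.
Only numpy, scipy, OpenCV 4.12 (cv2) and the standard library are available. Lean on these libraries where they do the work, as an engineer would, in place of code of your own. Each camera call takes 0.05 s, during which the arm holds its last target. There are 200 camera calls.

## Task

Finish the crosswise stack of cedar slats on the dark board: lay the two loose slats flat across its top layer as the next layer, one on each side like the layers beneath, the one with the square code label with its label up. Then draw the hand scanner up out of its charging stand, tip its nose well down and finish holding it still in the gripper, raised clear of everything, with its window aimed straight at the code on the finished stack from about 10 cm away. Leave the stacked slats and the other small things on the table where they are.

Things in the scene. Friction and masses are not known exactly. Their poses are not given: they have to be found in the camera images.
- board: dark square board, 170 x 170 mm, top 14 mm over the table, fixed; origin at the centre of its underside, x and y along its edges. It carries two layers of two slats: the lower along the board's x at y = +-42 mm, the upper along its y at x = +-42 mm (their top is 46 mm over the table). The new layer goes along the board's x at y = +42 and -42 mm, slat origins at z = 46 mm
- coded_slat: loose slat of pale bare cedar, 130 x 30 x 16 mm, 35 g, lying flat on the table with a square black-and-white code label at the middle of its upper face; origin at the centre of its underside, x along its length, y across its width, z up
- plain_slat: loose slat without label, lying flat on the table; same bare cedar slat, 130 x 30 x 16 mm, origin at the centre of its underside, x along its length, y across its width
- code (a point): centre of the code label (30 x 26 mm), on the upper face of the coded slat, 16 mm above that slat's origin
- stacked_1: slat of the lower layer, on the board's +y side; same bare cedar slat, 130 x 30 x 16 mm, origin at the centre of its underside, x along its length, y across its width
- stacked_2: slat of the lower layer, on the board's -y side; same bare cedar slat, 130 x 30 x 16 mm, origin at the centre of its underside, x along its length, y across its width
- stacked_3: slat of the upper layer, on the board's +x side; same bare cedar slat, 130 x 30 x 16 mm, origin at the centre of its underside, x along its length, y across its width
- stacked_4: slat of the upper layer, on the board's -x side; same bare cedar slat, 130 x 30 x 16 mm, origin at the centre of its underside, x along its length, y across its width
- scanner: black cordless pistol-shaped scanner with a grey nose, 190 g, upright in its stand. Origin at the centre of the handle's foot (handle 30 x 26 mm, 100 mm long), z up along it; window looks along -x. Head: z 98 to 134 mm, x -74 (nose) to +36 mm (rear), 48 mm wide in y, flat-sided from x = -42 to +36; nose bumper 58 mm wide, 44 high
- window (a point): centre of the scanner's window at the tip of its nose, at x = -75, y = 0, z = 116 mm in the scanner's frame, with the scanner's axes; it looks along -x
- head_grip (a point): middle of the head between its flat sides, at x = -10, y = 0, z = 116 mm in the scanner's frame: the place to grip from above, across y (48 mm wide)
- stand: grey charging stand, fixed: base 125 x 96 x 16 mm with an upright sleeve, 42 x 38 mm outside, 34 x 30 inside, mouth 74 mm over the table. The scanner's handle stands in it 58 mm deep, 2 mm loose all round, foot 16 mm over the table: draw it straight up by over 58 mm. Origin: centre of the sleeve at table height; the seated scanner's nose points along the stand's -x
- tape_roll: roll of parcel tape lying flat, 93 mm across, 48 mm high; bystander
- balm_tin: round flat tin, 57 mm across, 20 mm high; bystander
- matchbox: small card box, 36 x 57 x 16 mm; bystander
- soap: card box of soap, 56 x 85 x 30 mm; bystander
Things that resemble listed ones, but are neither listed nor needed, are in the scene too. Leave any turquoise look-alike of the scanner alone.

How it is judged:
By the outcome, as a careful person would: the job done as asked, in the order asked, and still so for the second after the job is handed in, while the arm keeps its last pose, push and grip.
It also fails if it takes over 61 s, if anything falls off the work surface, if the arm or the gripper's body presses on something with over 40 N, if the wrist force passes 120 N, or if a joint passes its speed limit or range.

## Working session

There is one attempt and no reset: what is moved stays moved. The work goes in short steps, Python scripts to look and compute and a shell command to move; the robot and the scene stay as the last step left them, time stands still between calls to the robot, and variables do not carry over. Pictures are saved under pics/ and viewed, at most 11 in all, crops included, and the job is handed in when it is done.

```bash
mkdir -p pics; ls
python3 - <<'E'
from workcell import status, viewer
import cv2,numpy as np
o=status.get_obs();print({k:np.round(v,3) for k,v in o.items()})
for n in ("scene","top"):
    d=viewer.get_image(n);cv2.imwrite(f"pics/{n}0.png",d["frame"]);np.savez(f"{n}0.npz",**d);print(n,d["mtx"],d["pose"].round(3))
E
```

```text
pics
{'time': np.float64(0.0), 'joints': array([ 1.003,  0.159,  1.598, -0.   ,  1.386, -0.21 ]), 'joint_vel': array([ 0.   , -0.002, -0.001, -0.001,  0.001,  0.001]), 'joint_torque': array([ 0.0000e+00, -3.8557e+01, -3.2211e+01,  7.0000e-02,  3.8000e-02,
       -0.0000e+00]), 'tcp_pos': array([0.201, 0.538, 0.214]), 'tool_rot': array([-0.   ,  0.178,  0.984, -0.001]), 'force': array([-0.177,  1.013,  0.836]), 'wrist_torque': array([ 0.009, -0.016,  0.025]), 'finger_force': np.float64(0.0), 'width': np.float64(0.092)}
scene [[463.05107403   0.         319.6304899 ]
 [  0.         463.05107403 235.52955694]
 [  0.           0.           1.        ]] [[-0.592 -0.511  0.623 -0.29 ]
 [-0.806  0.382 -0.453  0.671]
 [-0.007 -0.77  -0.638  0.989]
 [ 0.     0.     0.     1.   ]]
top [[555.37912129   0.         319.70780294]
 [  0.         555.37912129 243.55888635]
 [  0.           0.           1.        ]] [[-0.002 -0.995  0.097  0.425]
 [-1.     0.003  0.014  0.057]
 [-0.015 -0.097 -0.995  1.46 ]
 [ 0.     0.     0.     1.   ]]
```

View pics/top0.png

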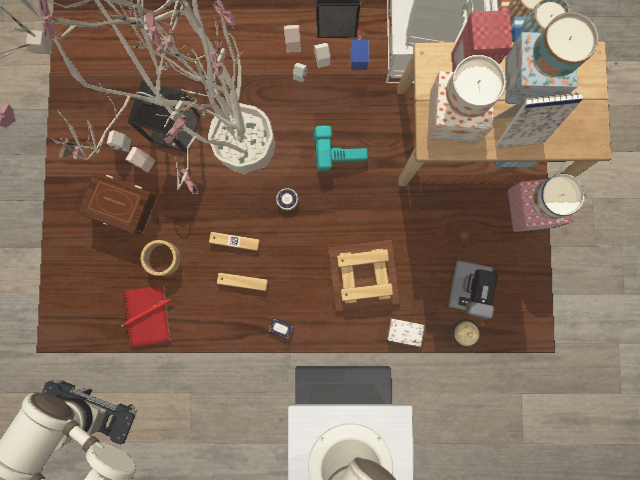

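View pics/scene0.png

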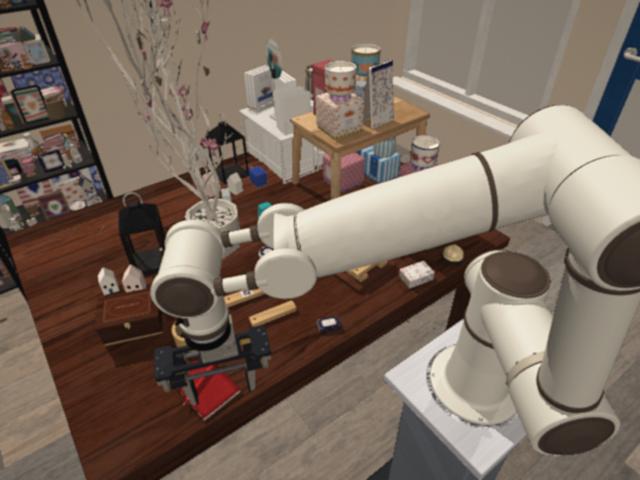

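The top view shows the coded slat at (234,242), the plain slat at (242,282), the board with its stack at (364,277), the scanner in its stand at (478,287), and the turquoise look-alike at (335,150). The scene view is mostly blocked by the arm. I'll enlarge the parts I need.

```bash
cat > h.py <<'E'
import numpy as np,cv2
from workcell import status,viewer
def ray(d,u,v,z):
    "pixel -> world point on plane z"
    p=d["pose"];r=p[:3,:3]@np.linalg.inv(d["mtx"])@[u,v,1];return p[:3,3]+r*(z-p[2,3])/r[2]
def cloud(d):
    v,u=np.mgrid[:480,:640];Z=d["z_map"]
    P=(np.stack([u,v,np.ones_like(u)],-1)@np.linalg.inv(d["mtx"]).T)*Z[...,None]
    return P@d["pose"][:3,:3].T+d["pose"][:3,3]
def proj(d,P):
    q=np.linalg.inv(d["pose"])@np.append(P,1);q=d["mtx"]@q[:3];return q[:2]/q[2]
E
python3 - <<'E'
from h import *
d=dict(np.load("top0.npz"));f=d["frame"]
r=lambda a,b,c,e:cv2.resize(f[c:e,a:b],(400,300),interpolation=cv2.INTER_CUBIC)
m=np.vstack([np.hstack([r(200,280,225,285),r(200,280,245,305)]),np.hstack([r(315,415,240,315),r(435,515,255,315)])])
cv2.imwrite("pics/m.png",m)
C=cloud(d)
for n,(u,v) in dict(cod=(250,244),plain=(242,282),st=(365,258),st2=(366,293),tab=(300,260),scan=(482,285),nose=(480,311),base=(460,290)).items(): print(n,C[v,u].round(4))
E
```

```text
cod [0.5641 0.2594 0.0192]
plain [0.4651 0.2792 0.0193]
st [ 0.5244 -0.0381  0.05  ]
st2 [ 0.4358 -0.0399  0.0479]
tab [ 0.5233  0.1298 -0.0018]
scan [ 0.4532 -0.3047  0.15  ]
nose [ 0.3926 -0.2987  0.1484]
base [ 0.4434 -0.2848  0.0155]
```

View pics/m.png

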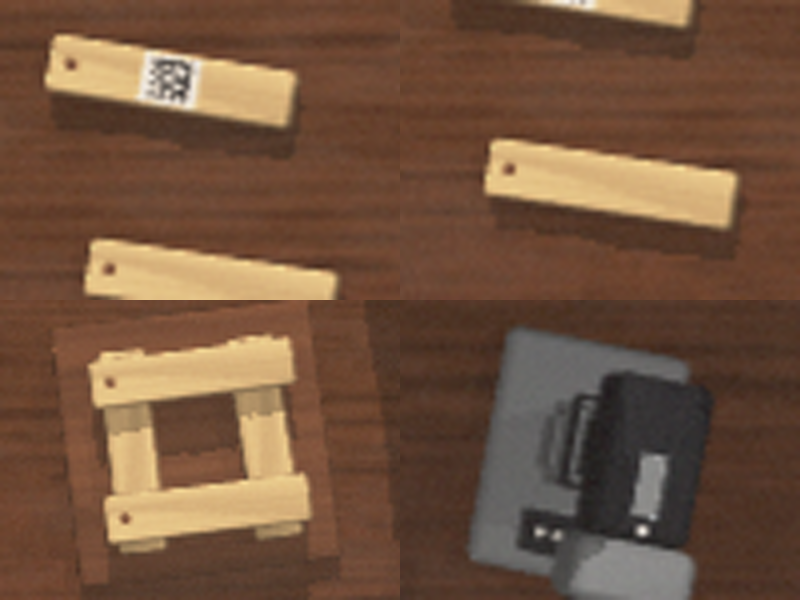

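In the crops, the coded slat is top left with its ends at about (50,60) and (295,100), and the plain slat is top right. Bottom left, the stack's upper layer runs along image-horizontal, which is world y. Bottom right, the scanner's nose points down the image, towards world -x and slightly +y.

```bash
cat >> h.py <<'E'
def wood(d,z,c,rad,lo=(8,60,120),hi=(30,190,255)):
    "min-area rectangle (world) of bare-wood/label pixels near c, on plane z"
    hsv=cv2.cvtColor(d["frame"],cv2.COLOR_BGR2HSV);m=cv2.inRange(hsv,lo,hi)
    m=cv2.morphologyEx(m,cv2.MORPH_CLOSE,np.ones((9,9)))
    vv,uu=np.nonzero(m);P=np.array([ray(d,u,v,z)[:2] for u,v in zip(uu,vv)])
    k=np.linalg.norm(P-np.array(c)[:2],axis=1)<rad
    mm=np.zeros(m.shape,np.uint8);mm[vv[k],uu[k]]=1
    n,L,S,_=cv2.connectedComponentsWithStats(mm);i=1+S[1:,4].argmax()
    vv,uu=np.nonzero(L==i);P=np.array([ray(d,u,v,z)[:2] for u,v in zip(uu,vv)])
    (cx,cy),(w,h),a=cv2.minAreaRect((P*1000).astype(np.float32))
    if w<h: w,h,a=h,w,a+90
    return np.round([cx,cy,w,h,(a+90)%180-90],1)
E
python3 - <<'E'
from h import *
d=dict(np.load("top0.npz"))
print("coded",wood(d,.016,(.567,.29),.08))
print("plain",wood(d,.016,(.467,.279),.08))
print("up far",wood(d,.046,(.527,-.038),.075));print("up near",wood(d,.046,(.437,-.04),.075))
f=d["frame"]
# read from crop: upper slat corners (bottom-left crop: scale 4, origin 315,240 ; offset row 300)
q=lambda a,b:ray(d,315+(a+.5)/4-.5,240+(b-300+.5)/4-.5,.046)
far=[q(90,364),q(290,338),q(296,381),q(96,405)];near=[q(104,492),q(304,475),q(312,518),q(112,543)]
for n,s in (("far",far),("near",near)):
    s=np.array(s);e=(s[1]+s[2]-s[0]-s[3])/2;print(n,s.mean(0).round(4),np.linalg.norm(e),np.degrees(np.arctan2(e[1],e[0])))
q=lambda a,b:ray(d,435+(a-400+.5)/5-.5,255+(b-300+.5)/5-.5,.15)
s=np.array([q(612,374),q(708,390),q(690,548),q(580,535)]);print("scanner head corners",s.round(4))
q=lambda a,b:ray(d,435+(a-400+.5)/5-.5,255+(b-300+.5)/5-.5,.016)
print("base",q(510,330),q(690,357),q(470,557))
E
```

```text
coded [573.7 302.5 130.4  44.3  73.7]
plain [470.5 280.3 131.6  36.6  81.8]
up far [508.3 -39.  146.5 112.1 -83.3]
up near [456.9 -38.2 149.  100.3 -84.6]
far [ 0.5257 -0.033   0.046 ] 0.1284344662020346 -83.01851851269969
near [ 0.44   -0.0417  0.046 ] 0.12736281702016225 -84.13902400806374
scanner head corners [[ 0.4898 -0.2941  0.15  ]
 [ 0.4821 -0.3387  0.15  ]
 [ 0.4084 -0.328   0.15  ]
 [ 0.4145 -0.277   0.15  ]]
base [ 0.5194195  -0.27785367  0.016     ] [ 0.50515143 -0.37043957  0.016     ] [ 0.40233772 -0.25432577  0.016     ]
```

```bash
python3 -m handwheel '[[[-0.032,-0.0105,-0.007],[0,0,6.5]],[[-0.033,-0.0067,-0.007],[0,0,6.5]],[[-0.0335,-0.003,-0.007],[0,0,6.5]],[[-0.0335,0.001,-0.007],[0,0,6.5]],[[-0.033,0.005,-0.007],[0,0,6.5]],[[-0.0325,0.0085,-0.007],[0,0,6.5]],[[-0.031,0.012,-0.007],[0,0,6.5]],[[-0.029,0.016,-0.007],[0,0,6.5]],[[-0.0275,0.019,-0.007],[0,0,6.5]],[[-0.025,0.022,-0.007],[0,0,6.5]],[[-0.022,0.025,-0.007],[0,0,6.5]],[[-0.019,0.027,-0.007],[0,0,6.5]],[[0,0,0],[0,0,0]],[[0,0,0],[0,0,0]]]'
cat >> h.py <<'E'
from scipy.spatial.transform import Rotation as Rn
def tool():
    o=status.get_obs();return np.array(o["tcp_pos"]),Rn.from_quat(o["tool_rot"],scalar_first=True).as_matrix(),o
def go(p,yaw_y=None):
    "remaining shift in current tool axes (m); turn about tool z after/before"
    t,R,o=tool();print("tcp",t.round(4),"yaw_y",np.degrees(np.arctan2(R[1,1],R[0,1])).round(2),"shift",(R.T@(np.array(p)-t)).round(4),"tilt z",R[:,2].round(3),"t",o["time"],"q",np.round(o["joints"],2))
    if yaw_y is not None:
        a=np.radians(yaw_y);G=np.array([[-np.sin(a),np.cos(a),0],[np.cos(a),np.sin(a),0],[0,0,-1]])
        print("turn deg",Rn.from_matrix(R.T@G).as_rotvec(degrees=True).round(2),"shift after turn",(G.T@(np.array(p)-t)).round(4))
E
python3 - <<'E'
from h import *
go((.515,.287,.3),-8.5)
d=viewer.get_image("wrist");np.savez("w1.npz",**d);cv2.imwrite("pics/w1.png",d["frame"]);print(d["mtx"],d["pose"].round(3))
for z,c in ((.016,(.567,.292)),(.016,(.468,.28))): print(proj(d,(*c,z)))
E
```

```text
time: 1.27
tcp_pos: [0.5184, 0.2911, 0.2982]
tool_rot: [-0.0, 0.758, 0.652, -0.0]
force: [0.3, 1.0, -0.5]
width: 0.0916
finger_force: 0.0
tcp [0.5184 0.2911 0.2982] yaw_y -8.6 shift [-0.0045 -0.0027 -0.0018] tilt z [-0.001  0.    -1.   ] t 1.2667 q [0.31 0.17 1.42 0.   1.55 0.46]
turn deg [-0.04  0.   -0.1 ] shift after turn [-0.0045 -0.0027 -0.0018]
[[364.25813281   0.         323.00439738]
 [  0.         364.25813281 240.41052528]
 [  0.           0.           1.        ]] [[ 0.989 -0.143 -0.038  0.529]
 [-0.148 -0.957 -0.25   0.361]
 [-0.001  0.253 -0.967  0.468]
 [ 0.     0.     0.     1.   ]]
[361.885744   196.77233755]
[285.22077379 217.73018919]
```

View pics/w1.png

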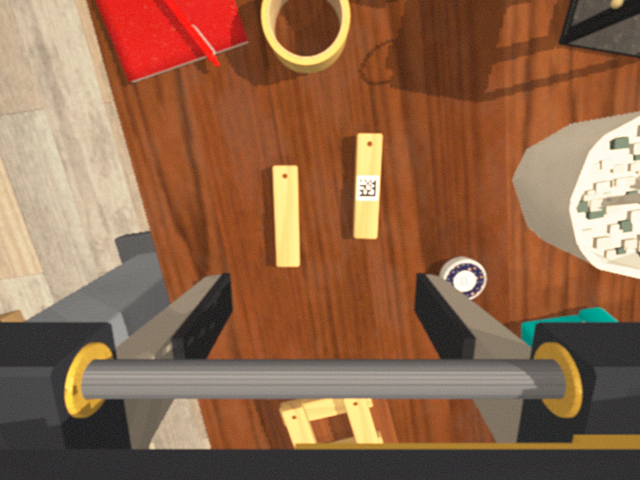

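The wrist view shows the coded slat with corners about (357,133), (382,133), (379,239) and (354,238), and its code at (368,188). The plain slat's corners are about (273,166), (298,166), (300,266) and (276,267). I'll triangulate these against the top view.

```bash
cat >> h.py <<'E'
def tri(obs):
    "least-squares point from [(d,u,v),...]"
    A=np.zeros((3,3));b=np.zeros(3);L=[]
    for d,u,v in obs:
        p=d["pose"];r=p[:3,:3]@np.linalg.inv(d["mtx"])@[u,v,1];r/=np.linalg.norm(r);M=np.eye(3)-np.outer(r,r);A+=M;b+=M@p[:3,3];L.append((M,p[:3,3]))
    x=np.linalg.solve(A,b);return x.round(4),[round(float(np.linalg.norm(M@(x-c)))*1e3,1) for M,c in L]
E
python3 - <<'E'
from h import *
w=dict(np.load("w1.npz"));t=dict(np.load("top0.npz"))
g=cv2.cvtColor(w["frame"],cv2.COLOR_BGR2HSV);print(g[160,366],g[220,286],g[200,330])
for n,s in (("coded",[(357,133),(382,133),(379,239),(354,238)]),("plain",[(273,166),(298,166),(300,266),(276,267)])):
    P=np.array([ray(w,u,v,.016)[:2] for u,v in s]);e=P[[0,1]].mean(0)-P[[2,3]].mean(0);print(n,P.mean(0).round(4),np.linalg.norm(e).round(4),np.degrees(np.arctan2(e[1],e[0])).round(1))
for c in ((.567,.292),(.468,.28)):print(wood(w,.016,c,.09,(10,60,190),(35,170,255)))
tc=lambda a,b:(200+(a+.5)/5-.5,225+(b+.5)/5-.5); tp=lambda a,b:(200+(a-400+.5)/5-.5,245+(b+.5)/5-.5)
print("code",tri([(w,368,188),(t,*tc(169,81))]))
print("hole c",tri([(w,370,143),(t,*tc(71,64))]))
print("hole p",tri([(w,285,176),(t,*tp(510,169))]))
E
```

```text
[ 27 106 255] [ 24 120 254] [ 11 184 158]
coded [0.5758 0.3021] 0.1298 81.6
plain [0.4699 0.2793] 0.129 81.4
[575.2 301.9 130.5  31.5  80.9]
[469.5 279.7 131.   31.8  81.8]
code (array([0.5737, 0.3025, 0.0223]), [1.4, 1.4])
hole c (array([0.583 , 0.3547, 0.0189]), [1.2, 1.2])
hole p (array([0.4758, 0.3321, 0.0173]), [1.4, 1.4])
```

```bash
python3 -m handwheel '[[[-0.003,-0.008,0.036],[0,0,0]],[[-0.003,-0.008,0.036],[0,0,0]],[[-0.003,-0.008,0.036],[0,0,0]],[[-0.003,-0.008,0.036],[0,0,0]],[[-0.003,-0.008,0.036],[0,0,0]],[[-0.004,-0.006,0.036],[0,0,0]],[[0,0,0.03],[0,0,0]],[[0,0,0.02],[0,0,0]],[[0,0,0],[0,0,0]],[[0,0,0],[0,0,0]],[[0,0,0],[0,0,0]]]' 0.06
python3 - <<'E'
from h import *
go((.4695,.2795,.006),-8.5)
E
```

```text
time: 2.23
tcp_pos: [0.4698, 0.2811, 0.0342]
tool_rot: [0.0, 0.757, 0.653, 0.001]
force: [0.4, 0.4, 0.9]
width: 0.0597
finger_force: 0.0
tcp [0.4698 0.2811 0.0342] yaw_y -8.41 shift [-0.0017 -0.0001  0.0282] tilt z [ 0.002  0.001 -1.   ] t 2.2333 q [0.32 0.3  1.81 0.   1.02 0.47]
turn deg [ 0.11 -0.07  0.09] shift after turn [-0.0017 -0.      0.0282]
```

```bash
python3 -m handwheel '[[[-0.0017,0,0.014],[0,0,0]],[[0,0,0.009],[0,0,0]],[[0,0,0.005],[0,0,0]],[[0,0,0],[0,0,0]],[[0,0,0],[0,0,0]]]'; python3 -m handwheel '[[[0,0,0],[0,0,0]],[[0,0,0],[0,0,0]],[[0,0,0],[0,0,0]],[[0,0,0],[0,0,0]],[[0,0,0],[0,0,0]],[[0,0,0],[0,0,0]],[[0,0,0],[0,0,0]]]' 0
```

```text
time: 2.65
tcp_pos: [0.4692, 0.2786, 0.005]
tool_rot: [0.0, 0.758, 0.653, 0.0]
force: [-0.4, 0.5, 0.8]
width: 0.0598
finger_force: 0.0
time: 3.23
tcp_pos: [0.4691, 0.2785, 0.0048]
tool_rot: [0.0, 0.758, 0.653, 0.0]
force: [-0.2, -0.3, 1.2]
width: 0.0297
finger_force: 30.0
```

```bash
python3 -m handwheel '[[[0,0,-0.04],[0,0,0]],[[0,0,-0.04],[0,0,0]],[[0,0,-0.04],[0,0,0]],[[-0.038,0.006,-0.013],[0,0,0]],[[-0.038,0.006,-0.013],[0,0,0]],[[-0.038,0.006,-0.013],[0,0,0]],[[-0.038,0.006,-0.013],[0,0,0]],[[-0.038,0.006,-0.013],[0,0,0]],[[-0.038,0.006,-0.013],[0,0,0]],[[0,0,0],[0,0,7]],[[0,0,0],[0,0,7]],[[0,0,0],[0,0,7]],[[0,0,0],[0,0,7]],[[0,0,0],[0,0,7]],[[0,0,0],[0,0,7]],[[0,0,0],[0,0,7]],[[0,0,0],[0,0,7]],[[0,0,0],[0,0,7]],[[0,0,0],[0,0,7]],[[0,0,0],[0,0,5.2]]]'; python3 -m handwheel '[[[0,0,0],[0,0,0]],[[0,0,0],[0,0,0]],[[0,0,0],[0,0,0]]]'
python3 - <<'E'
from h import *
go((.483,-.037,.2),-83.7)
d=viewer.get_image("wrist");np.savez("w2.npz",**d);cv2.imwrite("pics/w2.png",d["frame"])
print(proj(d,(.483,-.037,.046)))
E
```

```text
time: 4.9
tcp_pos: [0.4706, 0.0476, 0.2024]
tool_rot: [-0.0, 0.999, 0.052, -0.0]
force: [-0.1, -0.1, -0.5]
width: 0.0296
finger_force: 30.0
time: 5.15
tcp_pos: [0.4708, 0.0476, 0.2025]
tool_rot: [-0.0, 0.998, 0.056, -0.0]
force: [-0.2, 0.0, -0.7]
width: 0.0299
finger_force: 30.0
tcp [0.4708 0.0476 0.2025] yaw_y -83.57 shift [0.0027 0.0855 0.0025] tilt z [-0.  0. -1.] t 5.15 q [-0.16 -0.1   1.89 -0.    1.36  1.3 ]
turn deg [-0.    0.01  0.13] shift after turn [0.0029 0.0855 0.0025]
[415.81776934 221.88653716]
```

View pics/w2.png

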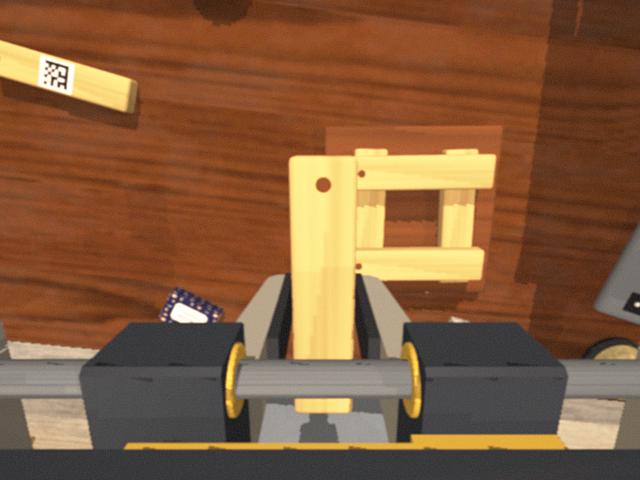

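The wrist view shows the held slat straight in the fingers and the stack to its right. The far upper slat ends at (495,154) and (495,188) with its hole at (361,174). The near one ends at (482,248) and (482,279) with its hole at (358,266).

Run:
```python
from h import *
w=dict(np.load("w2.npz"));t=dict(np.load("top0.npz"))
q=lambda a,b:(315+(a+.5)/4-.5,240+(b-300+.5)/4-.5)
C=[]
for n,ends,h,th in (("far",[(495,154),(495,188)],(361,174),(110,382)),("near",[(482,248),(482,279)],(358,266),(126,517))):
    E=np.mean([ray(w,*e,.046) for e in ends],0);H=ray(w,*h,.046);v=(E-H)/np.linalg.norm(E-H);c=E-v*.065;C.append(c)
    print(n,c.round(4),"len",np.linalg.norm(E-H).round(4),"yaw",np.degrees(np.arctan2(v[1],v[0])).round(2),"tri hole",tri([(w,*h),(t,*q(*th))]))
C=np.array(C);e=C[0]-C[1];print("centre",C.mean(0).round(4),np.linalg.norm(e).round(4),np.degrees(np.arctan2(e[1],e[0])).round(2))
```

```text
far [ 0.5273 -0.0339  0.046 ] len 0.1183 yaw -82.31 tri hole (array([0.5198, 0.0194, 0.046 ]), [0.6, 0.6])
near [ 0.4418 -0.0417  0.046 ] len 0.1169 yaw -82.36 tri hole (array([0.4339, 0.0098, 0.0433]), [0.4, 0.4])
centre [ 0.4845 -0.0378  0.046 ] 0.0858 5.19
```

```bash
python3 -m handwheel '[[[0.0007,0.032,0.02],[0,0,0]],[[0.0007,0.032,0.02],[0,0,0]],[[0.0007,0.032,0.02],[0,0,0]],[[0.0005,0.032,0.02],[0,0,0]],[[0,0,0.03],[0,0,0]],[[0,0,0.02],[0,0,0]],[[0,0,0.01],[0,0,0]],[[0,0,0],[0,0,0]],[[0,0,0],[0,0,0]],[[0,0,0],[0,0,0]]]'
python3 - <<'E'
from h import *
go((.4877,-.0794,.0515),-83.5)
E
```

```text
time: 6.03
tcp_pos: [0.4888, -0.0795, 0.0642]
tool_rot: [0.001, 0.998, 0.056, 0.001]
force: [-0.6, 0.4, 0.8]
width: 0.0298
finger_force: 30.0
tcp [ 0.4888 -0.0795  0.0642] yaw_y -83.64 shift [-0.0011 -0.0003  0.0127] tilt z [ 0.003 -0.001 -1.   ] t 6.0333 q [-0.41  0.13  1.95 -0.    1.06  1.05]
turn deg [ 0.08 -0.14 -0.14] shift after turn [-0.0011 -0.0002  0.0127]
```

```bash
python3 -m handwheel '[[[-0.001,0,0.007],[0,0,0]],[[0,0,0.003],[0,0,0]],[[0,0,0.002],[0,0,0]],[[0,0,0.001],[0,0,0]],[[0,0,0],[0,0,0]],[[0,0,0],[0,0,0]],[[0,0,0],[0,0,0]]]'
```

```text
time: 6.62
tcp_pos: [0.4868, -0.0794, 0.0508]
tool_rot: [0.0, 0.998, 0.055, 0.0]
force: [-3.2, 1.3, 8.7]
width: 0.0294
finger_force: 30.0
```

```bash
python3 -m handwheel '[[[0,0,-0.0005],[0,0,0]],[[0,0,0],[0,0,0]],[[0,0,0],[0,0,0]],[[0,0,0],[0,0,0]],[[0,0,0],[0,0,0]]]' 0.05; python3 -m handwheel '[[[0,0,-0.02],[0,0,0]],[[0,0,-0.04],[0,0,0]],[[0,0,-0.04],[0,0,0]],[[0,-0.035,-0.02],[0,0,0]],[[0,-0.038,-0.01],[0,0,0]],[[0,-0.038,0],[0,0,0]],[[0,0,0],[0,0,0]],[[0,0,0],[0,0,0]]]'
python3 - <<'E'
from h import *
d=viewer.get_image("wrist");np.savez("w3.npz",**d);cv2.imwrite("pics/w3.png",d["frame"])
go((.575,.302,.1),-8.5)
E
```

```text
time: 7.03
tcp_pos: [0.4864, -0.0794, 0.05]
tool_rot: [-0.0, 0.998, 0.055, -0.0]
force: [0.9, 0.2, -0.7]
width: 0.0495
finger_force: 0.0
time: 7.7
tcp_pos: [0.474, 0.0322, 0.1801]
tool_rot: [0.0, 0.998, 0.057, 0.0]
force: [-0.2, -0.4, 0.3]
width: 0.0502
finger_force: 0.0
tcp [0.4741 0.031  0.1798] yaw_y -83.61 shift [ 0.1304 -0.2581  0.0797] tilt z [-0.    -0.001 -1.   ] t 7.75 q [-0.19 -0.08  1.91 -0.    1.31  1.27]
turn deg [ 1.000e-02  4.000e-02 -7.511e+01] shift after turn [0.2829 0.0597 0.0798]
```

View pics/w3.png

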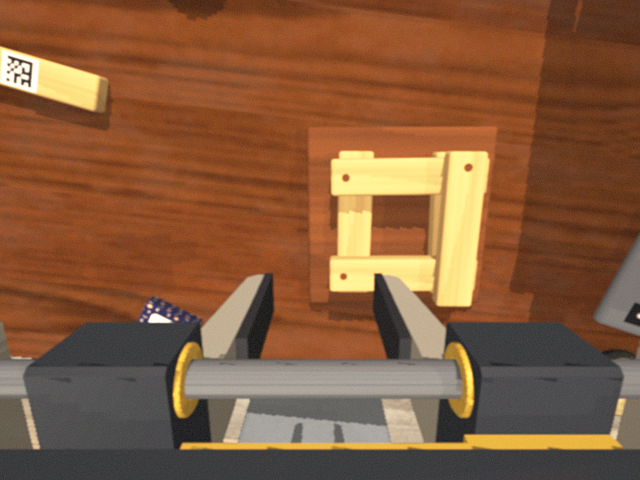

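The plain slat now lies on the right side of the top layer, with corners (443,151), (488,152), (474,305) and (436,304). The left ends of the layer beneath are at (331,158)/(331,195) and (330,256)/(330,290), which lets me check the fit.

Run:
```python
from h import *
w=dict(np.load("w3.npz"));w2=dict(np.load("w2.npz"))
P=np.array([ray(w,u,v,.062) for u,v in [(443,151),(488,152),(474,305),(436,304)]]);e=P[:2].mean(0)-P[2:].mean(0)
print("plain",P.mean(0).round(4),np.linalg.norm(e).round(4),np.degrees(np.arctan2(e[1],e[0])).round(2))
m=lambda d,a,b:(ray(d,*a,.046)+ray(d,*b,.046))/2
C=[]
for l,r in (((331,158),(331,195)),((495,154),(495,188))),(((330,256),(330,290)),((482,248),(482,279))):
    A,B=m(w,*l),m(w2,*r);v=B-A;C.append((A+B)/2);print(C[-1].round(4),np.linalg.norm(v).round(4),np.degrees(np.arctan2(v[1],v[0])).round(2))
e=C[0]-C[1];print(np.mean(C,0).round(4),np.linalg.norm(e).round(4),np.degrees(np.arctan2(e[1],e[0])))
# board outline
B=np.array([ray(w,u,v,.014) for u,v in [(308,127),(497,127),(311,304)]]);print(B.round(4))
```

```text
plain [ 0.4889 -0.0789  0.062 ] 0.1276 8.21
[ 0.5279 -0.0341  0.046 ] 0.1296 -82.88
[ 0.4432 -0.0426  0.046 ] 0.1279 -83.55
[ 0.4856 -0.0383  0.046 ] 0.0851 5.7388244516553755
[[ 0.5581  0.0546  0.014 ]
 [ 0.5772 -0.1111  0.014 ]
 [ 0.3901  0.034   0.014 ]]
```

```bash
python3 - <<'E'
from h import *
t=dict(np.load("top0.npz"));C=cloud(t);k=(t["z_map"]>0)&(C[...,2]>.1)&(C[...,0]>.3)&(C[...,0]<.8)&(C[...,1]>.1)&(C[...,1]<.6)
P=C[k];i=P[:,0].argsort()[:200:12];print(P[i].round(3))
j=np.linalg.norm(P[:,:2]-[.575,.302],axis=1).argsort()[:100:8];print(P[j].round(3))
E
python3 -m handwheel '[[[0.0163,-0.0323,0],[0,0,0]],[[0.0163,-0.0323,0],[0,0,0]],[[0.0163,-0.0323,0],[0,0,0]],[[0.0163,-0.0323,0],[0,0,0]],[[0,0,0],[0,0,0]]]'
```

```text
[[0.608 0.384 0.763]
 [0.61  0.383 0.734]
 [0.612 0.384 0.767]
 [0.614 0.299 0.468]
 [0.615 0.416 0.726]
 [0.616 0.42  0.728]
 [0.617 0.3   0.473]
 [0.618 0.311 0.531]
 [0.618 0.415 0.725]
 [0.619 0.415 0.722]
 [0.62  0.42  0.73 ]
 [0.62  0.383 0.716]
 [0.621 0.308 0.461]
 [0.621 0.313 0.53 ]
 [0.622 0.369 0.731]
 [0.622 0.415 0.731]
 [0.623 0.385 0.744]]
[[0.613 0.3   0.471]
 [0.615 0.3   0.473]
 [0.616 0.303 0.466]
 [0.616 0.314 0.53 ]
 [0.619 0.3   0.479]
 [0.619 0.314 0.527]
 [0.62  0.314 0.529]
 [0.621 0.316 0.508]
 [0.622 0.315 0.511]
 [0.625 0.301 0.477]
 [0.626 0.298 0.481]
 [0.627 0.308 0.47 ]
 [0.628 0.306 0.48 ]]
time: 8.17
tcp_pos: [0.5264, 0.1694, 0.1793]
tool_rot: [-0.001, 0.998, 0.056, 0.0]
force: [-0.1, 0.0, -0.1]
width: 0.05
finger_force: 0.0
```

```bash
python3 -m handwheel '[[[0,0,0.011],[0,0,-6.83]],[[0,0,0.011],[0,0,-6.83]],[[0,0,0.011],[0,0,-6.83]],[[0,0,0.011],[0,0,-6.83]],[[0,0,0.011],[0,0,-6.83]],[[0,0,0.011],[0,0,-6.83]],[[0,0,0.011],[0,0,-6.83]],[[0,0,0.011],[0,0,-6.83]],[[0,0,0.011],[0,0,-6.83]],[[0,0,0.011],[0,0,-6.83]],[[0,0,0.006],[0,0,-6.83]],[[0.035,0.007,0],[0,0,0]],[[0.035,0.007,0],[0,0,0]],[[0.035,0.007,0],[0,0,0]],[[0.034,0.007,0],[0,0,0]],[[0,0,0],[0,0,0]],[[0,0,0],[0,0,0]],[[0,0,0],[0,0,0]]]';python3 - <<'E'
from h import *
go((.575,.302,.005),-8.5)
E
```

```text
time: 9.67
tcp_pos: [0.5735, 0.2978, 0.0632]
tool_rot: [-0.0, 0.758, 0.652, -0.001]
force: [1.2, -0.1, -1.1]
width: 0.05
finger_force: 0.0
tcp [0.5735 0.2978 0.0632] yaw_y -8.66 shift [0.0045 0.001  0.0582] tilt z [-0.001 -0.001 -1.   ] t 9.6667 q [ 0.29  0.49  1.5  -0.    1.16  0.44]
turn deg [-0.07  0.08 -0.16] shift after turn [0.0044 0.0009 0.0582]
```

```bash
python3 -m handwheel '[[[0.0044,0.001,0.025],[0,0,0]],[[0,0,0.02],[0,0,0]],[[0,0,0.009],[0,0,0]],[[0,0,0.004],[0,0,0]],[[0,0,0],[0,0,0]],[[0,0,0],[0,0,0]]]'; python3 -m handwheel '[[[0,0,0],[0,0,0]],[[0,0,0],[0,0,0]],[[0,0,0],[0,0,0]],[[0,0,0],[0,0,0]],[[0,0,0],[0,0,0]],[[0,0,0],[0,0,0]]]' 0
```

```text
time: 10.17
tcp_pos: [0.5757, 0.3034, 0.007]
tool_rot: [0.0, 0.758, 0.652, 0.0]
force: [0.1, 0.3, -0.2]
width: 0.05
finger_force: 0.0
time: 10.67
tcp_pos: [0.5756, 0.3042, 0.0071]
tool_rot: [0.0, 0.758, 0.652, 0.001]
force: [-0.1, -0.3, 4.8]
width: 0.0297
finger_force: 30.0
```

```bash
python3 -m handwheel '[[[0,0,-0.02],[0,0,0]],[[0,0,-0.03],[0,0,0]],[[-0.03,-0.005,-0.01],[0,0,0]],[[-0.038,-0.008,0],[0,0,0]],[[-0.038,-0.008,0],[0,0,0]],[[-0.038,-0.008,0],[0,0,0]],[[0,0,-0.008],[0,0,7]],[[0,0,-0.008],[0,0,7]],[[0,0,-0.008],[0,0,7]],[[0,0,-0.008],[0,0,7]],[[0,0,-0.008],[0,0,7]],[[0,0,-0.008],[0,0,7]],[[0,0,-0.008],[0,0,7]],[[0,0,-0.008],[0,0,7]],[[0,0,-0.008],[0,0,7]],[[0,0,-0.008],[0,0,7]],[[0,0,0],[0,0,5.1]],[[0,0,0],[0,0,0]],[[0,0,0],[0,0,0]],[[0,0,0],[0,0,0]]]';python3 - <<'E'
from h import *
go((.4817,.0037,.053),-83.5)
E
```

```text
time: 12.33
tcp_pos: [0.5244, 0.1659, 0.1455]
tool_rot: [0.0, 0.998, 0.056, -0.001]
force: [-0.1, 0.1, -0.2]
width: 0.0297
finger_force: 30.0
tcp [0.5244 0.1659 0.1455] yaw_y -83.53 shift [-0.0606  0.1563  0.0926] tilt z [-0.001 -0.    -1.   ] t 12.3333 q [0.09 0.16 1.74 0.   1.25 1.54]
turn deg [-0.    0.07 -0.03] shift after turn [-0.0608  0.1563  0.0925]
```

```bash
python3 -m handwheel '[[[-0.0121,0.0313,0],[0,0,0]],[[-0.0121,0.0313,0],[0,0,0]],[[-0.0121,0.0313,0],[0,0,0]],[[-0.0121,0.0313,0],[0,0,0]],[[-0.0122,0.031,0.015],[0,0,0]],[[0,0,0.03],[0,0,0]],[[0,0,0.025],[0,0,0]],[[0,0,0.01],[0,0,0]],[[0,0,0],[0,0,0]],[[0,0,0],[0,0,0]],[[0,0,0],[0,0,0]]]';python3 - <<'E'
from h import *
go((.4817,.0037,.053),-83.5)
E
```

```text
time: 13.25
tcp_pos: [0.4831, 0.004, 0.0676]
tool_rot: [0.0, 0.998, 0.056, 0.001]
force: [-0.0, 0.0, -0.0]
width: 0.0294
finger_force: 30.0
tcp [0.4831 0.004  0.0676] yaw_y -83.6 shift [-0.0015  0.0001  0.0146] tilt z [ 0.002 -0.001 -1.   ] t 13.25 q [-0.24  0.09  1.98  0.    1.06  1.22]
turn deg [ 0.05 -0.13 -0.1 ] shift after turn [-0.0015  0.0001  0.0146]
```

```bash
python3 -m handwheel '[[[-0.001,0,0.008],[0,0,0]],[[0,0,0.004],[0,0,0]],[[0,0,0.002],[0,0,0]],[[0,0,0.0005],[0,0,0]],[[0,0,0],[0,0,0]],[[0,0,0],[0,0,0]],[[0,0,0],[0,0,0]]]'
```

```text
time: 13.83
tcp_pos: [0.4811, 0.004, 0.053]
tool_rot: [-0.0, 0.998, 0.056, -0.0]
force: [-4.6, 0.9, 10.8]
width: 0.0297
finger_force: 30.0
```

```bash
python3 -m handwheel '[[[0,0,-0.0005],[0,0,0]],[[0,0,0],[0,0,0]],[[0,0,0],[0,0,0]],[[0,0,0],[0,0,0]],[[0,0,0],[0,0,0]],[[0,0,-0.02],[0,0,0]],[[0,0,-0.04],[0,0,0]],[[0,0,-0.04],[0,0,0]],[[0,0,-0.04],[0,0,0]],[[-0.01,0.03,-0.025],[0,0,0]],[[-0.01,0.03,-0.025],[0,0,0]],[[-0.01,0.035,-0.01],[0,0,0]],[[0,0.037,0],[0,0,0]],[[0,0.037,0],[0,0,0]],[[0,0.037,0],[0,0,0]],[[0,0,0],[0,0,0]],[[0,0,0],[0,0,0]],[[0,0,0],[0,0,0]]]' 0.05
python3 - <<'E'
from h import *
go((.442,-.308,.113),-100.6)
d=viewer.get_image("wrist");np.savez("w4.npz",**d);cv2.imwrite("pics/w4.png",d["frame"])
E
```

```text
time: 15.33
tcp_pos: [0.4736, -0.2036, 0.2517]
tool_rot: [-0.001, 0.998, 0.055, -0.0]
force: [0.1, 1.2, -0.8]
width: 0.05
finger_force: 0.0
tcp [ 0.4736 -0.2036  0.2517] yaw_y -83.68 shift [-0.0428  0.1004  0.1386] tilt z [-0.001  0.001 -1.   ] t 15.3333 q [-0.64 -0.02  1.71  0.    1.45  0.82]
turn deg [-0.06  0.04 16.92] shift after turn [-0.0118  0.1084  0.1387]
```

View pics/w4.png

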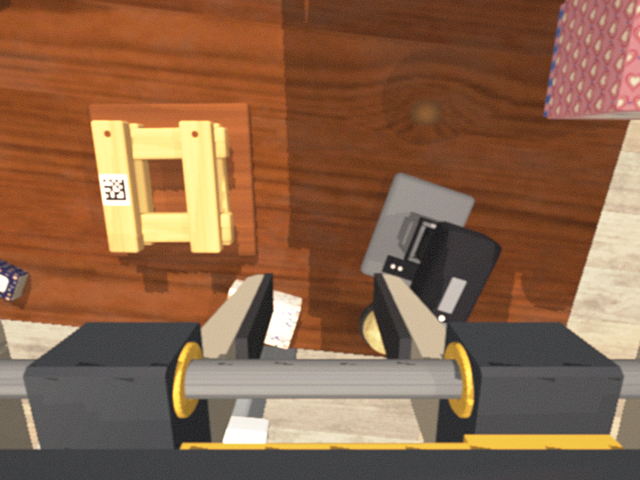

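The stack is complete: both slats lie across it and the code is at (116,189). The scanner head's rear corners are at (443,222) and (499,243), its top label at (452,293) and its white dot at (441,318). I'll triangulate these.

Run:
```python
from h import *
w=dict(np.load("w4.npz"));t=dict(np.load("top0.npz"))
q=lambda a,b:(435+(a-400+.5)/5-.5,255+(b-300+.5)/5-.5)
for n,a,b in (("label",(452,293),(650,486)),("dot",(441,318),(642,530)),("rearL",(443,222),(612,374)),("rearR",(499,243),(710,392)),("baseRL",(399,173),(510,330)),("baseRR",(474,197),(690,357)),("ledbox",(397,267),(546,533))): print(n,tri([(w,*a),(t,*q(*b))]))
for s,n in (([(94,122),(130,122),(144,250),(109,252)],"coded"),([(181,122),(213,122),(222,250),(189,252)],"plain")):
    P=np.array([ray(w,u,v,.062) for u,v in s]);e=P[:2].mean(0)-P[2:].mean(0);print(n,P.mean(0).round(4),np.linalg.norm(e).round(4),np.degrees(np.arctan2(e[1],e[0])).round(2))
print("code",ray(w,115.5,189,.062).round(4))
# code via top view too
d=viewer.get_image("top");np.savez("t2.npz",**d);cv2.imwrite("pics/t2.png",cv2.resize(d["frame"][235:325,310:430],(800,600),interpolation=cv2.INTER_CUBIC))
# head top from wrist: depth of dark pixels
C=cloud(w);k=(C[...,2]>.13)&(C[...,2]<.17);k[:,:420]=0;k[320:]=0;P=C[k];print(len(P),np.median(P[:,2]))
(c,s,a)=cv2.minAreaRect((P[:,:2]*1000).astype(np.float32));print(c,s,a)
```

```text
label (array([ 0.4378, -0.3138,  0.1418]), [1.3, 1.3])
dot (array([ 0.417 , -0.3076,  0.1468]), [0.9, 0.9])
rearL (array([ 0.4918, -0.3037,  0.1178]), [1.1, 1.1])
rearR (array([ 0.4827, -0.3445,  0.138 ]), [1.5, 1.5])
baseRL (array([ 0.5217, -0.2888, -0.0233]), [1.8, 1.8])
baseRR (array([ 0.5058, -0.373 ,  0.0082]), [0.2, 0.2])
ledbox (array([ 0.4146, -0.2966,  0.0124]), [2.0, 2.0])
coded [ 0.4793 -0.0015  0.062 ] 0.1266 4.71
plain [ 0.4883 -0.0817  0.062 ] 0.1266 5.31
code [0.4792 0.0025 0.062 ]
5526 0.15026148599798153
(453.3367614746094, -314.1094055175781) (47.79107666015625, 75.70642852783203) 78.4228744506836
```

View pics/t2.png

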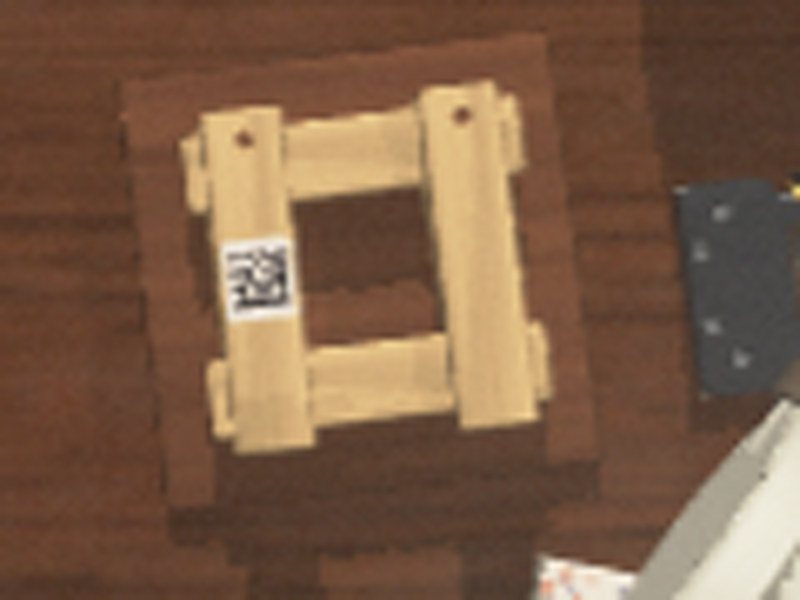

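The top view confirms the finished stack: both slats are flat on the layer beneath, with the label up at crop (258,278). Next I'll align above the scanner and look again.

```bash
python3 -m handwheel '[[[-0.0134,0.0345,0],[0,0,0]],[[-0.0134,0.0345,0],[0,0,0]],[[-0.0134,0.0345,0],[0,0,0]],[[0,0,0],[0,0,5.8]],[[0,0,0],[0,0,5.8]],[[0,0,0],[0,0,5.8]],[[0,0,0],[0,0,0]],[[0,0,0],[0,0,0]],[[0,0,0],[0,0,0]]]' 0.085
python3 - <<'E'
from h import *
go((.445,-.311,.113),-101)
d=viewer.get_image("wrist");np.savez("w5.npz",**d);cv2.imwrite("pics/w5.png",d["frame"])
C=cloud(d);t,R,o=tool();k=(C[...,2]>.14)&(C[...,2]<.165)&(np.hypot(C[...,0]-.445,C[...,1]+.311)<.09);P=C[k];print(len(P),np.median(P[:,2]))
(c,s,a)=cv2.minAreaRect((P[:,:2]*1000).astype(np.float32));print(c,s,a)
L=(P-t)@R; 
for x in np.arange(-.06,.08,.01):
    m=abs(L[:,0]-x)<.004
    if m.sum()>10: print(round(x,3),m.sum(),np.percentile(L[m,1],[1,99]).round(4))
E
```

```text
time: 16.18
tcp_pos: [0.4455, -0.3107, 0.2522]
tool_rot: [0.0, 0.996, -0.095, 0.0]
force: [-0.3, 0.2, 0.2]
width: 0.0849
finger_force: 0.0
tcp [ 0.4455 -0.3107  0.2522] yaw_y -100.85 shift [-0.0005  0.0004  0.1392] tilt z [ 0. -0. -1.] t 16.1833 q [-0.83  0.05  1.64  0.    1.45  0.93]
turn deg [ 0.   -0.01  0.15] shift after turn [-0.0005  0.0004  0.1392]
8464 0.150636348927628
(436.1121826171875, -311.5565185546875) (58.12320327758789, 109.06796264648438) 78.07379150390625
-0.06 450 [-0.0255  0.0293]
-0.05 635 [-0.0262  0.0298]
-0.04 717 [-0.0261  0.0297]
-0.03 521 [-0.0221  0.0254]
-0.02 547 [-0.021   0.0254]
-0.01 573 [-0.0207  0.0259]
0.0 599 [-0.0206  0.0257]
0.01 618 [-0.0211  0.0261]
0.02 637 [-0.0211  0.0263]
0.03 638 [-0.0208  0.0263]
0.04 692 [-0.0198  0.026 ]
```

View pics/w5.png

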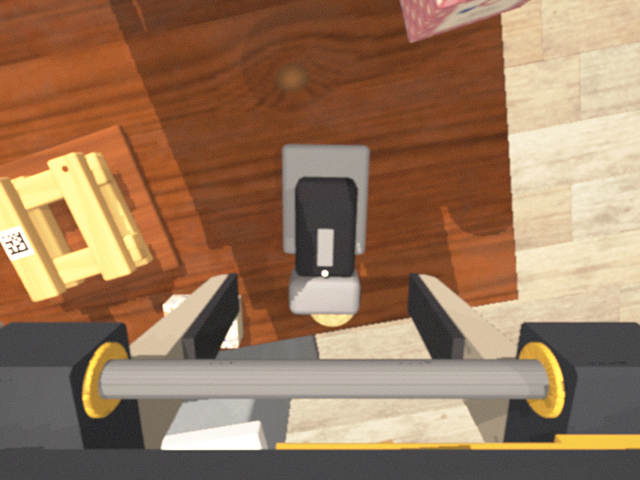

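The scanner sits between the open fingers, with its head centred near column 326, rear edge at row 178 and nose at row 312. It is aligned to within about 0.7°.

```bash
python3 -m handwheel '[[[-0.0005,0.0026,0.03],[0,0,0.7]],[[0,0,0.035],[0,0,0]],[[0,0,0.03],[0,0,0]],[[0,0,0.025],[0,0,0]],[[0,0,0.014],[0,0,0]],[[0,0,0.005],[0,0,0]],[[0,0,0],[0,0,0]],[[0,0,0],[0,0,0]],[[0,0,0],[0,0,0]]]'
python3 - <<'E'
from h import *
go((.4449,-.3134,.113),-101.5)
E
```

```text
time: 16.98
tcp_pos: [0.4451, -0.3148, 0.1149]
tool_rot: [0.001, 0.995, -0.102, 0.001]
force: [0.1, -0.2, -0.3]
width: 0.0849
finger_force: 0.0
tcp [ 0.4451 -0.3148  0.1149] yaw_y -101.74 shift [-0.0005 -0.0014  0.0019] tilt z [ 0.002 -0.002 -1.   ] t 16.9833 q [-0.84  0.18  1.78 -0.    1.18  0.94]
turn deg [ 0.11 -0.14 -0.24] shift after turn [-0.0005 -0.0014  0.0019]
```

Now correct, then close.

```bash
python3 -m handwheel '[[[-0.0005,-0.001,0.002],[0,0,0]],[[0,0,0],[0,0,0]],[[0,0,0],[0,0,0]]]'; python3 -m handwheel '[[[0,0,0],[0,0,0]],[[0,0,0],[0,0,0]],[[0,0,0],[0,0,0]],[[0,0,0],[0,0,0]],[[0,0,0],[0,0,0]],[[0,0,0],[0,0,0]],[[0,0,0],[0,0,0]],[[0,0,0],[0,0,0]],[[0,0,0],[0,0,0]]]' 0
python3 - <<'E'
from h import *
go((.4449,-.3134,.113),-101.5);print(tool()[2]["force"],tool()[2]["wrist_torque"])
E
```

```text
time: 17.23
tcp_pos: [0.4442, -0.3131, 0.1117]
tool_rot: [0.0, 0.995, -0.102, 0.0]
force: [-0.1, 0.1, -0.2]
width: 0.0852
finger_force: 0.0
time: 17.98
tcp_pos: [0.4439, -0.3129, 0.1111]
tool_rot: [-0.0, 0.995, -0.103, -0.0]
force: [-0.3, -0.2, -0.8]
width: 0.0478
finger_force: 30.0
tcp [ 0.4439 -0.3129  0.1111] yaw_y -101.77 shift [ 0.0011  0.0003 -0.0019] tilt z [-0.  0. -1.] t 17.9833 q [-0.84  0.18  1.79  0.    1.17  0.94]
turn deg [-0.    0.   -0.27] shift after turn [ 0.0011  0.0003 -0.0019]
[-0.32390814 -0.18156454 -0.82154599] [0.06801963 0.11119229 0.01397464]
```

```bash
python3 -m handwheel '[[[0,0,-0.01],[0,0,0]],[[0,0,-0.02],[0,0,0]],[[0,0,-0.02],[0,0,0]],[[0,0,-0.02],[0,0,0]],[[0,0,-0.02],[0,0,0]],[[0,0,-0.03],[0,0,0]],[[0,0,-0.03],[0,0,0]],[[0,0,-0.03],[0,0,0]],[[0,0,0],[0,0,0]],[[0,0,0],[0,0,0]]]'
python3 - <<'E'
from h import *
W=np.array([-.064,0,-.021]);c=np.array([.4792,.0025,.062])
th,az=np.radians(62),np.radians(0)   # nose pitch down, tool-x heading
for thd,azd in ((62,0),(62,-10),(70,0)):
    th,az=np.radians([thd,azd]);h=np.array([np.cos(az),np.sin(az),0]);z=np.array([0,0,1.])
    n=-h*np.cos(th)-z*np.sin(th); t=-z*np.cos(th)+h*np.sin(th); R=np.c_[-n,np.cross(t,-n),t]
    tcp=c-.1*n-R@W; print(thd,azd,"tcp",tcp.round(4),"foot",(tcp+R@[ .01,0,.097]).round(3))
go((.4439,-.3129,.3),-90)
E
```

```text
time: 18.82
tcp_pos: [0.4444, -0.3135, 0.2932]
tool_rot: [0.001, 0.995, -0.103, 0.001]
force: [0.5, 0.1, -3.0]
width: 0.0478
finger_force: 30.0
62 0 tcp [0.5747 0.0025 0.1969] foot [0.665 0.002 0.16 ]
62 -10 tcp [ 0.5733 -0.0141  0.1969] foot [ 0.662 -0.03   0.16 ]
70 0 tcp [0.555  0.0025 0.2089] foot [0.65  0.002 0.185]
tcp [ 0.4444 -0.3135  0.2932] yaw_y -101.77 shift [-0.0006 -0.0005 -0.0068] tilt z [ 0.002 -0.003 -1.   ] t 18.8167 q [-0.84  0.03  1.58 -0.    1.53  0.94]
turn deg [  0.16  -0.16 -11.77] shift after turn [-0.0005 -0.0006 -0.0068]
```

```bash
python3 -m handwheel '[[[0.0063,-0.025,0],[0,0,0]],[[0.0063,-0.034,0],[0,0,0]],[[0.0063,-0.034,0],[0,0,0]],[[0.0063,-0.034,0],[0,0,0]],[[0.0063,-0.034,0],[0,0,0]],[[0.0063,-0.034,0],[0,0,0]],[[0.0063,-0.034,0],[0,0,0]],[[0.0063,-0.034,0],[0,0,0]],[[0.0063,-0.034,0],[0,0,0]],[[0.0063,-0.034,0],[0,0,-3.9]],[[0,0,0],[0,0,-3.9]],[[0,0,0],[0,0,-3.9]],[[0,0,0],[0,3,0]],[[0,0,0],[0,6,0]],[[0,0,0],[0,6,0]],[[0,0,0],[0,6,0]],[[0,0,0],[0,6,0]],[[0,0,0],[0,3,0]],[[0,0,0],[0,0,0]],[[0,0,0],[0,0,0]]]'
python3 - <<'E'
from h import *
go((.56,.0025,.209),-90);t=dict(np.load("t2.npz"));C=cloud(t);P=C[(t["z_map"]>0)&(C[...,0]>.58)&(C[...,0]<.8)&(abs(C[...,1])<.15)];print("max z near",P[:,2].max(),np.percentile(P[:,2],99))
E
```

```text
time: 20.48
tcp_pos: [0.5715, -0.0015, 0.2885]
tool_rot: [-0.0, 0.967, -0.001, 0.256]
force: [0.7, 0.4, -1.7]
width: 0.0479
finger_force: 30.0
tcp [ 0.5715 -0.0015  0.2885] yaw_y -90.09 shift [-0.0494 -0.0039  0.0633] tilt z [ 0.495  0.    -0.869] t 20.4833 q [-0.3  -0.31  1.98  0.18  0.98  1.21]
turn deg [ -0.03 -29.7   -0.11] shift after turn [-0.0115 -0.004   0.0795]
max z near 0.2731470974807044 0.26737167282918484
```

```bash
python3 -m handwheel '[[[0,0,0],[0,5,0]],[[0,0,0],[0,6,0]],[[0,0,0],[0,6,0]],[[0,0,0],[0,6,0]],[[0,0,0],[0,6,0]],[[0,0,0],[0,3.4,0]],[[0,0,0],[0,0,0]],[[0,0,0],[0,0,0]],[[0,0,0],[0,0,0]]]'
cat >> h.py <<'E'
def aim(c,dist=.1,W=(-.064,0,-.021)):
    "pure tool-frame shift putting the code on the nose axis at dist, with current orientation"
    t,R,o=tool();n=-R[:,0];w=t+R@np.array(W);v=np.array(c)-w
    print("window",w.round(4),"dir",n.round(3),"pitch",np.degrees(np.arcsin(-n[2])).round(1),"dist",np.linalg.norm(v).round(4),"angle",np.degrees(np.arccos(v@n/np.linalg.norm(v))).round(2),"shift tool",(R.T@(v-dist*n)).round(4),"t",o["time"],"q",np.round(o["joints"],2),"F",np.round(o["force"],1))
E
python3 - <<'E'
from h import *
aim((.4795,.0025,.062))
t=dict(np.load("top0.npz"));C=cloud(t);P=C[(t["z_map"]>0)&(C[...,0]>.58)&(C[...,0]<.74)&(abs(C[...,1])<.1)];print("max z near",P[:,2].max())
d=viewer.get_image("scene");np.savez("s1.npz",**d);cv2.imwrite("pics/s1.png",d["frame"])
d=viewer.get_image("wrist");np.savez("w6.npz",**d);cv2.imwrite("pics/w6.png",d["frame"])
E
```

```text
time: 21.23
tcp_pos: [0.5742, -0.0012, 0.2924]
tool_rot: [-0.001, 0.859, 0.001, 0.512]
force: [0.7, 0.5, -2.7]
width: 0.0481
finger_force: 30.0
window [ 0.5253 -0.0012  0.2461] dir [-0.477 -0.    -0.879] pitch 61.5 dist 0.1898 angle 14.55 shift tool [-0.0837 -0.0037  0.0475] t 21.2333 q [-0.43 -0.64  2.43  0.91  0.49  0.51] F [ 0.7  0.5 -2.7]
max z near 0.010405441982694441
```

```bash
python3 -m handwheel '[[[-0.014,-0.0006,0.008],[0,0,0]],[[-0.014,-0.0006,0.008],[0,0,0]],[[-0.014,-0.0006,0.008],[0,0,0]],[[0,0,0],[0,0,0]],[[0,0,0],[0,0,0]]]'
python3 - <<'E'
from h import *
aim((.4795,.0025,.062))
E
```

```text
time: 21.75
tcp_pos: [0.5747, 0.0011, 0.2427]
tool_rot: [-0.001, 0.859, 0.0, 0.511]
force: [-0.1, 1.1, -1.3]
width: 0.0474
finger_force: 30.0
window [0.5258 0.0011 0.1964] dir [-0.477  0.001 -0.879] pitch 61.5 dist 0.1422 angle 9.53 shift tool [-0.0402 -0.0012  0.0235] t 21.75 q [-0.42 -0.55  2.49  1.16  0.41  0.23] F [-0.1  1.1 -1.3]
```

View pics/w6.png

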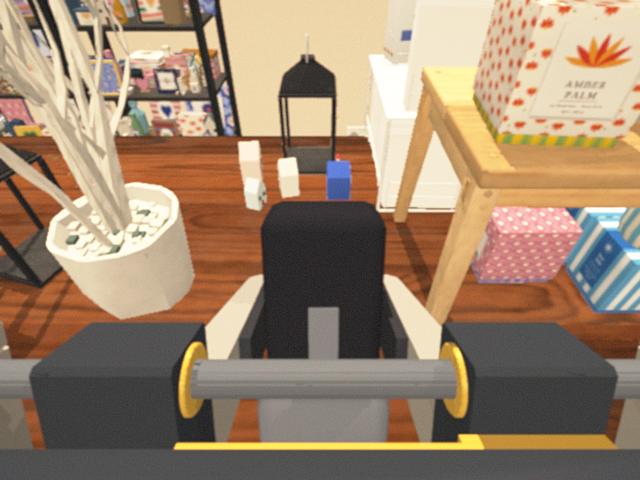

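The scanner sits straight in the fingers: the head spans columns 263 to 385 and its rear edge is at row 205. I'll finish the approach and then measure how it sits in the grip.

```bash
python3 -m handwheel '[[[-0.016,-0.0004,0.0094],[0,0,0]],[[-0.015,-0.0004,0.0088],[0,0,0]],[[-0.009,-0.0004,0.0053],[0,0,0]],[[0,0,0],[0,0,0]],[[0,0,0],[0,0,0]],[[0,0,0],[0,0,0]]]'
python3 - <<'E'
from h import *
aim((.4795,.0025,.062))
d=viewer.get_image("wrist");np.savez("w7.npz",**d);t,R,o=tool()
L=(cloud(d)-t)@R
for s in (np.s_[215:300,280:370],):
    Q=L[s].reshape(-1,3);A=np.c_[Q[:,:2],np.ones(len(Q))];x,*_=np.linalg.lstsq(A,Q[:,2],rcond=None);print("top plane z=ax+by+c",x.round(4),"slope deg",np.degrees(np.arctan(x[:2])).round(2),(A@x-Q[:,2]).std())
k=(abs(L[...,2]+.039)<.012)&(abs(L[...,1])<.04)&(L[...,0]>-.03)&(L[...,0]<.08);k[320:]=0;Q=L[k];print("x max",np.percentile(Q[:,0],[99,99.8]))
for x in (.0,.01,.02,.03,.04):
    m=abs(Q[:,0]-x)<.004;print(x,np.percentile(Q[m,1],[1,99]).round(4))
d=viewer.get_image("scene");cv2.imwrite("pics/s2.png",d["frame"]);np.savez("s2.npz",**d)
E
```

```text
time: 22.25
tcp_pos: [0.5773, 0.0017, 0.199]
tool_rot: [-0.0, 0.858, 0.001, 0.513]
force: [0.3, 0.1, -1.4]
width: 0.0477
finger_force: 30.0
window [0.5285 0.0016 0.1525] dir [-0.473 -0.001 -0.881] pitch 61.8 dist 0.1029 angle 0.56 shift tool [-0.0029 -0.001  -0.0003] t 22.25 q [-0.42 -0.43  2.51  1.53  0.37 -0.16] F [ 0.3  0.1 -1.4]
top plane z=ax+by+c [-0.2611  0.0068 -0.0331] slope deg [-14.63   0.39] 0.008936517446395361
x max [0.04659455 0.04680897]
0.0 [-0.0234  0.0246]
0.01 [-0.0378  0.0388]
0.02 [-0.0225  0.0237]
0.03 [-0.0226  0.0237]
0.04 [-0.0224  0.0235]
```

View pics/s2.png

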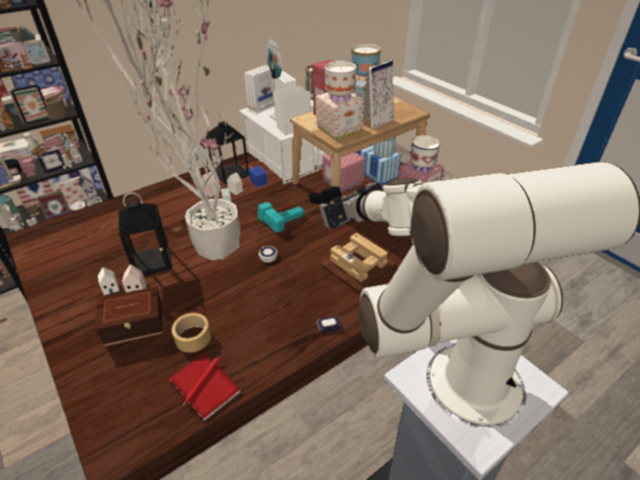

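The scene view shows the scanner held nose-down over the stack, with the turquoise look-alike, the tin, the tape roll and the matchbox undisturbed. I'll refit the head's pitch using only points on its flat top.

Run:
```python
from h import *
d=dict(np.load("w7.npz"));t,R,o=tool();L=(cloud(d)-t)@R
for x in np.arange(-.015,.05,.005):
    m=(abs(L[...,0]-x)<.0025)&(abs(L[...,1])<.015)&(L[...,2]>-.06)&(L[...,2]<.02);m[330:]=0
    if m.sum()>5: print(round(x,3),m.sum(),np.percentile(L[m,2],[10,50,90]).round(4))
d0=dict(np.load("w5.npz"))
s=dict(np.load("t2.npz"));print("code top view",ray(s,310+(258.5)*.15-.5,235+(278.5)*.15-.5,.062).round(4))
```

```text
0.0 339 [-0.0406 -0.0395 -0.0386]
0.005 870 [-0.0409 -0.0398 -0.0389]
0.01 918 [-0.0408 -0.0399 -0.0391]
0.015 906 [-0.0407 -0.04   -0.0393]
0.02 944 [-0.041  -0.0402 -0.0395]
0.025 979 [-0.0412 -0.0405 -0.0397]
0.03 1005 [-0.0415 -0.0407 -0.04  ]
0.035 1047 [-0.0417 -0.041  -0.0402]
0.04 1124 [-0.0418 -0.041  -0.04  ]
0.045 1883 [-0.0402 -0.0365 -0.0206]
code top view [0.4777 0.0051 0.062 ]
```

Run:
```python
from h import *
d=dict(np.load("w5.npz"));C=cloud(d);a=np.radians(-11.6);o=np.array([.445,-.3134]);h=np.array([np.cos(a),np.sin(a)])
X=(C[...,:2]-o)@h;Y=(C[...,:2]-o)@[-h[1],h[0]]
for x in np.arange(-.06,.05,.01):
    m=(abs(X-x)<.004)&(abs(Y)<.012)&(C[...,2]>.13);print(round(x,3),m.sum(),np.median(C[...,2][m]).round(4) if m.sum() else '')
T=C[60:130,200:280].reshape(-1,3);x,*_=np.linalg.lstsq(np.c_[T[:,:2],np.ones(len(T))],T[:,2],rcond=None);print("table slope deg",np.degrees(x[:2]),x[2],T[:,2].mean())
```

```text
-0.06 209 0.151
-0.05 275 0.1521
-0.04 307 0.1519
-0.03 259 0.1477
-0.02 276 0.1496
-0.01 290 0.1503
0.0 308 0.1507
0.01 312 0.1508
0.02 7603 0.3746
0.03 1395 0.3548
0.04 358 0.1513
table slope deg [-7.04523369 -5.57688999] 0.04852528381467533 0.0006674971344716878
```

Run:
```python
from h import *
t,R,o=tool();e=np.radians(1.5);n=R@[-np.cos(e),0,np.sin(e)];w=t+R@[-.0643,.0003,-.0193];v=np.array([.4787,.0035,.062])-w
print(np.linalg.norm(v),np.degrees(np.arccos(v@n/np.linalg.norm(v))),"shift",(R.T@(v-.1*n)).round(4))
```

```text
0.10282902825183925 3.2522702684977802 shift [-0.0028 -0.0023 -0.0053]
```

```bash
python3 -m handwheel '[[[-0.001,-0.001,-0.002],[0,0,0]],[[-0.001,-0.001,-0.002],[0,0,0]],[[-0.0008,-0.0003,-0.0013],[0,0,0]],[[0,0,0],[0,0,0]],[[0,0,0],[0,0,0]],[[0,0,0],[0,0,0]],[[0,0,0],[0,0,0]],[[0,0,0],[0,0,0]],[[0,0,0],[0,0,0]]]'
python3 - <<'E'
from h import *
t,R,o=tool();e=np.radians(1.5);n=R@[-np.cos(e),0,np.sin(e)];w=t+R@[-.0643,.0003,-.0193];v=np.array([.4787,.0035,.062])-w
print(np.linalg.norm(v),np.degrees(np.arccos(v@n/np.linalg.norm(v))),"shift",(R.T@(v-.1*n)).round(4),np.abs(o["joint_vel"]).max(),np.round(o["joints"],2))
E
```

```text
time: 23.1
tcp_pos: [0.5702, 0.0044, 0.1965]
tool_rot: [-0.001, 0.859, 0.0, 0.512]
force: [0.7, -0.5, -2.3]
width: 0.0479
finger_force: 30.0
0.09755719507673591 0.3957981954543144 shift [0.0025 0.0006 0.0002] 0.0014634722227348622 [-0.42 -0.45  2.53  1.51  0.37 -0.14]
```

```bash
python3 -m handwheel '[[[0.002,0.0005,0],[0,0,0]],[[0,0,0],[0,0,0]],[[0,0,0],[0,0,0]],[[0,0,0],[0,0,0]],[[0,0,0],[0,0,0]],[[0,0,0],[0,0,0]]]'; python3 -c "
from workcell import job
print(job.sign_off())"
```

```text
time: 23.6
tcp_pos: [0.5711, 0.0039, 0.1982]
tool_rot: [-0.001, 0.859, 0.0, 0.512]
force: [-0.4, 1.1, -2.2]
width: 0.0477
finger_force: 30.0
the job is handed in; nothing more can be done
None
```

I finished the stack with both slats flat across the top, label up, and handed the job in at 23.6 s with the scanner held still about 62° nose-down, its window aimed at the code from about 10 cm by my measurements; sign-off returned no verdict.

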